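Hold a transilluminator cover at its balance point for refitting the stay

TASK

The lid stay of the gel transilluminator is off for replacement. Lift the service tag up and off the handle of the cover and lay it down in the steel tray, then swing the cover up by its handle, without letting it drop or throwing it over, and stop where it balances, so that no weight pulls on it either way and I can clip the new stay on. Finish with the handle still gripped, holding the cover still at its balance point, and leave everything else where it is.

Things in the scene. Friction and masses are not known exactly. Their poses are not given: they have to be found in the camera images.
- transilluminator: White bench light box for gels, 220 deep x 210 wide x 95 mm high plus its hinged amber-windowed cover (127 mm to the top, shut); stands firm. Origin: on the bench under its middle, 105 mm behind its front face; x points from its front (handle side, towards the robot) to its back (hinge side), y along the hinge line, z up. It carries the cover.
- cover (a joint): Cover angle in rad: 0 = shut (level), growing as the handle end rises and swings back. Free hinge, no spring, no stay: below 1.38 rad the cover falls shut, above it falls open onto a stop at 1.95. 1.38 rad (79 degrees) is its balance point: centre of mass straight over the hinge. Mass about 0.5 kg, centre of mass 115 mm from the hinge.
- cover_hinge (a point): Point on the hinge axis, middle of the width, 98 mm above the bench, 85 mm behind the unit's origin. The axis is level, along the unit's y. The frame turns with the cover; shut, its axes are the unit's.
- cover_handle (a point): Middle of the handle: round steel bar, diameter 12, 130 mm long, parallel to the hinge, on two 10 mm legs 120 mm apart, 45 mm out from the front of the black cover frame (39 mm free behind the bar). In cover_hinge's frame at x = -235, z = +14 mm: shut, 112 mm above the bench; swung up, it stands above the cover's free edge. The bar can turn between the fingers.
- tag: Service tag, white plastic, 55 g, hanging by its hook on the handle's bar. Origin: underside of the hook top, resting on the bar (118 mm above the bench); z up, y along the bar, x to the back as the unit's. On the 5 mm thick hook top stands a grip tab 10 (x) x 26 (y) mm, from 5 to 47 mm above the origin. Below hangs a blank plate 6 x 80 x 52 mm, 44 to 96 mm below the origin.
- tag_foot (a point): Middle of the tag's lower edge, 96 mm below its origin. The hook (16 mm inside) has its front leg at x = -10 mm and a rear lip at x = +10 mm reaching 10 mm down; the shelf joining leg and plate under the bar has its top 40 mm below the origin. To free it: lift 12 to 25 mm (lip clears the bar, shelf does not touch it), then draw it straight to the front (-x) 35 mm or more.
- tray: Open steel tray 190 (x) x 140 (y) x 30 mm high, walls and floor 4 mm, empty; stands firm on the bench, to the left or right of the unit. Origin: centre of its underside.
- tube_rack: Grey rack of small capped tubes 190 x 95 x 61 mm, on the other side of the unit from the tray. Origin: centre of its underside. Leave alone.
- new_stay: The new stay: flat steel link 154 x 18 x 8 mm with two eyes, lying on the bench near the robot. Origin: centre of its underside. Leave alone.
- screwdriver: Screwdriver 150 mm long lying on the bench near the robot, along its x. Leave alone.
- tip_box: Closed box 118 x 80 x 67 mm with a clear lid, left behind. Origin: centre of its underside. Leave alone.
- reagent_bottle: Round bottle, diameter 62, 135 mm high, right behind. Origin: centre of its underside. Leave alone.
- casting_tray: Clear gel casting tray 145 x 104 x 35 mm with orange end gates, far left. Origin: centre of its underside. Leave alone.
- pipette: Pipette 235 mm long lying on a low rest, along its x, far right. Origin: on the bench. Leave alone.

How it is judged (in metres and radians):
On the way, in this order (a step that is already met when the one before it is completed fails the run):
1. the tag is lifted off the handle while the cover stays shut (distance between tag and cover_handle above 0.06 m and contact force between tag and transilluminator below 0.05 N and contact force between tag and the fingers above 0.3 N and value of joint cover below 0.08 rad), for 0.1 s.
2. the tag lies in the tray, let go, the cover still shut (x of tag in the frame of tray between -0.095 and 0.095 m and y of tag in the frame of tray between -0.07 and 0.07 m and height (world z) of tag below 0.06 m and contact force between tag and the arm below 0.05 N and contact force between tag and the fingers below 0.05 N and linear speed of tag below 0.05 m/s and value of joint cover below 0.08 rad), for 0.2 s.
At the end, for the whole second after the job is handed in: The cover stands still within 0.08 rad of its balance point (1.38 rad), its handle gripped by the fingers (at least 1 N, grasp point within 80 mm of the handle's middle), and the tag lies at rest in the tray (its origin within the tray's outline and below 60 mm) (value of joint cover between 1.3 and 1.46 rad and velocity of joint cover between -0.08 and 0.08 rad/s and contact force between transilluminator and the fingers above 1 N and distance between the grasp point and cover_handle below 0.08 m and contact force between tag and transilluminator below 0.05 N and x of tag in the frame of tray between -0.095 and 0.095 m and y of tag in the frame of tray between -0.07 and 0.07 m and height (world z) of tag below 0.06 m and linear speed of tag below 0.05 m/s); the arm keeps its last pose, push and grip.
It fails at once if the cover was swung well past its balance point (value of joint cover above 1.68 rad).
It fails at once if the cover was thrown or let fall (faster than 2.5 rad/s) (velocity of joint cover above 2.5 rad/s or velocity of joint cover below -2.5 rad/s).
It fails at once if the tag was dropped (falling freely, its lower edge more than 80 mm up) (contact force between tag and the fingers below 0.05 N and height (world z) of tag_foot above 0.08 m and linear speed of tag above 0.6 m/s).
It fails at once if a bystander was moved more than 25 mm (distance of any of tube_rack, new_stay, screwdriver, tip_box, reagent_bottle, casting_tray, pipette from where it was at the start of the episode above 0.025 m).
It also fails if it takes over 61 s, if anything falls off the work surface, if the arm or the gripper's body presses on something with over 40 N, if the wrist force passes 120 N, or if a joint passes its speed limit or range.

ROBOT

A 6-joint arm with a two-finger parallel gripper is mounted at the origin on the work surface. World frame = base frame: x ahead of the robot, y to its left, z up, the work surface at z = 0. Lengths are in mm, angles in rad, forces in N, time in s.
With the tool pointing down it reaches from about 350 to 775 mm from the base axis. Payload 5.5 kg.
Tool frame: the origin (TCP) lies at the very end of the fingers, on their centre line; the grasp point (between the pads) lies 19 mm behind it; x points along the fingers, z is the direction in which the jaws open and shut, and the axes are right-handed (so a half turn about x gives the same grasp; the last joint's range is limited). The gripper opens to 85 mm and grips with 20 to 120 N. Pads are 22 mm wide; open, the fingers measure 114 mm over their backs; the gripper's body (76 mm by 85 mm) begins 54 mm behind the grasp point. The pads swing forward as they close: fully open they stand 13 mm farther back than shut.
Start: joints at [-1.264, 0.313, 0.046, 1.304, 0, 1.431], TCP at [248.449, -518.599, 231.323] pointing down, gripper open.
Joint ranges: [-2.76, 2.76], [-0.86, 1.69], [-1.03, 1.26], [-2.2, 2.34], [-1.47, 1.5], [-3.14, 3.14]. Speed limits (rad/s): [2.57, 2.57, 3.14, 3.14, 3.14, 3.14].

INTERFACE

Orientations are given as a unit quaternion [w, x, y, z].
In Python, from rig import manip, eyes gives the robot as it stands. The module is installed in compiled form; this text tells all that it offers. Calls block until the motion is done:
- manip.reach(position, orientation): joint-space move of the TCP to a pose.
- manip.line_to(position, rotation=None, v=150): straight line of the TCP; rotation=None keeps the orientation; v is the mean speed in mm/s.
- manip.set_joints(angles): joint-space move.
- manip.move_gripper(opening, squeeze=None): finger opening in mm; squeeze is the grip in N (None keeps the last); returns when the fingers have stopped.
- manip.hold(seconds).
- manip.ik(position, orientation): joint angles nearest the present ones, or None.
- eyes.read_camera(name): name is "side" or "top"; returns a dict with "color" (384x512x3 uint8, blue, green, red), "range_z" (384x512 float32, mm along the optical axis (not along the pixel's ray), 0 where there is no reading), "fx", "fy", "cx", "cy" (pixels), "view" (4x4, takes a point from world to camera coordinates). Camera axes: x right, y down, z forward; pixel columns grow to the right and rows downward; lengths in mm; the calibration is good to about 2 mm. A picture is of the moment at which its call begins.
A pose or a line that the arm cannot do raises manip.Unreachable and nothing moves.
- manip.close_job(): hands the job in, once; it reports no verdict.
Trained networks look in the newest picture that a camera, given by its name, has taken for a name from the list of things; names that differ only in an ending like _2 or _b are one class to them, and where a whole thing is asked for, a point or a joint stands for the part that bears it (a point fixed in the world has none). Each returns a list of dicts, best first, with "p" (0 to 1); they miss things now and then, are a little off and sometimes report something else, mostly with a low value. They report only what shows in the picture. A call takes as long as a camera call.
- eyes.search_frame(camera, query): "position" ([x, y, z] in mm, in world coordinates, good to about 4 mm: the middle of the surface that is visible of it).
Readings, each from a call of its own:
- manip.get_clock(): time.
- manip.get_joint_positions(): joint angles.
- manip.get_joint_vel(): joint speeds.
- manip.get_effort(): joint torques, N m.
- manip.get_ee_pos(): TCP position.
- manip.get_orientation(): TCP orientation.
- manip.get_contact_force(): force on the tool from outside, world axes, zero at the start.
- manip.get_ft_torque(): the same for the moment, N m.
- manip.get_gripper_width(): finger opening in mm.
Only numpy, scipy, OpenCV 4.12 (cv2) and the standard library are available. Lean on these libraries where they do the work, as an engineer would, in place of code of your own. Each camera call takes 0.05 s, during which the arm holds its last target.

## Working session

There is one attempt and no reset: what is moved stays moved. The work goes in short steps, each a Python script; the robot and the scene stay as the last script left them, time stands still between calls to the robot, and variables do not carry over. Pictures are saved under pics/ and viewed, and the job is handed in when it is done.

```bash
mkdir -p pics; ls
python3 - <<'E'
from rig import manip, eyes
import cv2, numpy as np
print(manip.get_clock(), manip.get_ee_pos(), manip.get_orientation(), manip.get_gripper_width())
for c in ("side","top"):
    d=eyes.read_camera(c)
    cv2.imwrite(f"pics/{c}0.png",d["color"])
    np.savez(f"{c}0.npz",**d)
    print(c,d["fx"],d["fy"],d["cx"],d["cy"]); print(np.round(d["view"],3).tolist())
    for q in ("tag","cover_handle","transilluminator","tray","new_stay","tube_rack"):
        r=eyes.search_frame(c,q)
        print(q,[(np.round(x["position"]).tolist(),round(x["p"],2)) for x in r[:3]])
E
```

```text
pics
0.0 [ 248.27453182 -518.0715331   230.39265343] [ 0.59784923  0.37720998  0.59885108 -0.37638586] 85.91159130203059
side 371.5760808806994 371.5760808806994 251.8068036121095 195.71823329063915
[[-0.761, -0.648, 0.011, 390.07], [-0.403, 0.459, -0.792, 316.29], [0.508, -0.607, -0.611, 1064.896], [0.0, 0.0, 0.0, 1.0]]
tag [([432.0, 92.0, 77.0], 0.58)]
cover_handle [([552.0, 95.0, 126.0], 0.67), ([594.0, 500.0, 14.0], 0.5)]
transilluminator [([542.0, 121.0, 130.0], 0.67), ([428.0, 93.0, 78.0], 0.16)]
tray [([518.0, -344.0, 8.0], 0.74)]
new_stay [([363.0, 111.0, 4.0], 0.72)]
tube_rack [([470.0, 351.0, 50.0], 0.58)]
top 373.00802625937075 373.00802625937075 259.09285929470997 191.8455549226937
[[0.01, -1.0, 0.013, -34.199], [-0.991, -0.012, -0.133, 543.888], [0.133, -0.011, -0.991, 1255.431], [0.0, 0.0, 0.0, 1.0]]
tag [([430.0, 91.0, 126.0], 0.47)]
cover_handle [([569.0, 80.0, 128.0], 0.9), ([312.0, -154.0, 26.0], 0.54)]
transilluminator [([574.0, 75.0, 127.0], 0.57)]
tray [([469.0, -355.0, 4.0], 0.67)]
new_stay [([367.0, 105.0, 3.0], 0.68)]
tube_rack [([490.0, 332.0, 45.0], 0.75)]
```

View pics/side0.png

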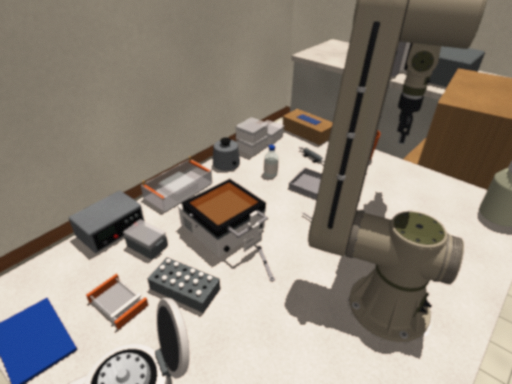

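View pics/top0.png

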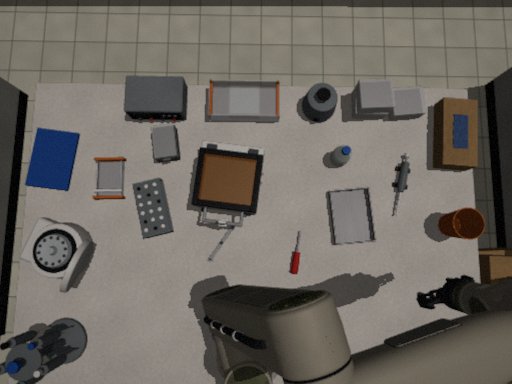

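The side view shows the unit at (222,215) with the tag on its handle at about (258,222). In the top view the unit is at (228,180), the handle at (222,218), the tray at (352,216), the stay at (220,243) and the screwdriver at (297,252). Next I'll measure from depth.

```bash
cat > h.py <<'E'
import numpy as np
def cloud(d):
    Z=d["range_z"].astype(float); h,w=Z.shape
    u,v=np.meshgrid(np.arange(w),np.arange(h))
    P=np.stack([(u-d["cx"])*Z/d["fx"],(v-d["cy"])*Z/d["fy"],Z,np.ones_like(Z)],-1)
    W=P@np.linalg.inv(d["view"]).T
    W[Z<=0]=np.nan
    return W[...,:3]
E
python3 - <<'E'
import numpy as np,cv2
from h import cloud
d=dict(np.load("top0.npz")); W=cloud(d)
x,y,z=W[...,0],W[...,1],W[...,2]
reg=(x>480)&(x<720)&(y>-60)&(y<220)
m=reg&(z>118)&(z<135)
r=cv2.minAreaRect(W[m][:,:2].astype(np.float32)); print("cover",r,m.sum(),np.median(z[m]))
m=(x>380)&(x<480)&(y>0)&(y<180)&(z>95)
for p in W[m]: print(np.round(p).astype(int).tolist(),end=" ")
print()
m=(x>350)&(x<600)&(y<-230)&(y>-480)&(z>16)&(z<45)
r=cv2.minAreaRect(W[m][:,:2].astype(np.float32)); print("tray",r,m.sum())
im=cv2.resize(d["color"][130:280,170:400],None,fx=3.4,fy=3.4,interpolation=cv2.INTER_CUBIC)
cv2.imwrite("pics/topz.png",im)
d=dict(np.load("side0.npz"));W=cloud(d)
x,y,z=W[...,0],W[...,1],W[...,2]
im=cv2.resize(d["color"][170:290,170:290],None,fx=5,fy=5,interpolation=cv2.INTER_CUBIC)
cv2.imwrite("pics/sidez.png",im)
print("side tag tab"); m=(x>380)&(x<480)&(y>0)&(y<180)&(z>122)
for p in W[m]: print(np.round(p).astype(int).tolist(),end=" ")
E
```

```text
cover ((571.8764038085938, 75.11392211914062), (210.3517303466797, 195.4927978515625), 83.53620910644531) 3680 127.05022760463737
[479, 150, 116] [479, 146, 117] [479, 143, 115] [480, 82, 117] [479, 79, 118] [479, 75, 124] [479, 72, 127] [479, 68, 129] [479, 65, 125] [479, 62, 124] [478, 59, 132] [479, 56, 126] [479, 53, 126] [479, 49, 125] [479, 46, 125] [479, 43, 130] [479, 40, 124] [479, 37, 126] [479, 33, 129] [479, 30, 125] [479, 27, 126] [479, 24, 131] [479, 20, 129] [479, 17, 128] [479, 14, 127] [479, 11, 129] [480, 8, 125] [480, 5, 126] [480, 1, 125] [475, 149, 119] [476, 147, 115] [476, 144, 113] [478, 67, 102] [478, 63, 104] [476, 59, 120] [476, 56, 119] [476, 53, 123] [476, 49, 126] [476, 46, 129] [476, 43, 129] [476, 40, 129] [476, 36, 127] [476, 33, 126] [476, 30, 129] [476, 27, 131] [476, 24, 128] [476, 21, 126] [476, 17, 127] [476, 14, 125] [476, 11, 128] [476, 8, 130] [476, 4, 132] [476, 1, 126] [473, 150, 115] [472, 146, 117] [473, 143, 116] [475, 41, 100] [474, 37, 108] [474, 34, 116] [474, 30, 116] [473, 27, 124] [473, 24, 125] [473, 20, 131] [473, 17, 128] [473, 1
[... 5442 characters left out ...]
] [430, 89, 142] [428, 87, 142] [428, 81, 138] [435, 101, 143] [432, 100, 144] [431, 98, 143] [432, 91, 138] [431, 88, 137] [431, 83, 134] [427, 82, 135] [435, 102, 139] [431, 102, 142] [432, 96, 138] [431, 93, 136] [431, 88, 132] [428, 86, 132] [429, 80, 129] [437, 100, 133] [434, 98, 134] [431, 96, 134] [430, 93, 133] [429, 90, 131] [433, 80, 123] [425, 80, 127] [446, 98, 122] [443, 97, 123] [435, 101, 131] [433, 99, 131] [431, 97, 131] [430, 93, 128] [431, 87, 123] [430, 84, 122] [427, 82, 122] [422, 78, 123] [439, 102, 125] [437, 99, 124] [432, 100, 127] [429, 99, 128] [431, 92, 123] [427, 92, 125] [427, 87, 122] [423, 87, 124] [433, 100, 123] [430, 98, 123] [427, 96, 124] [423, 91, 123]
```

View pics/topz.png

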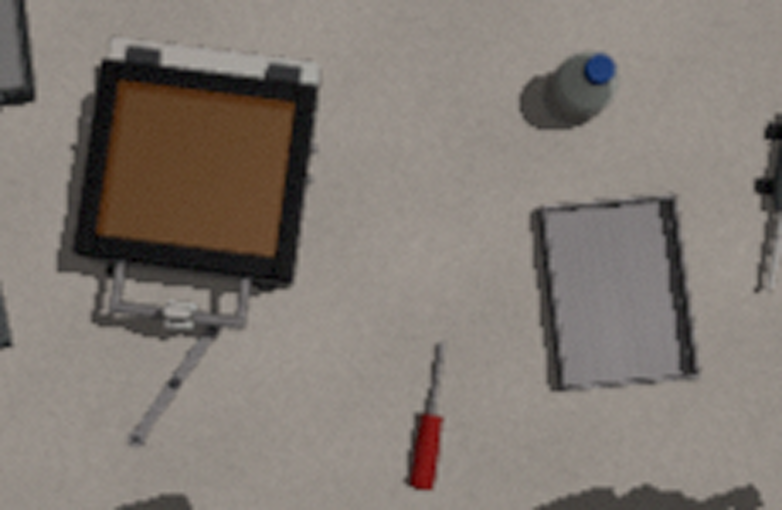

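View pics/sidez.png

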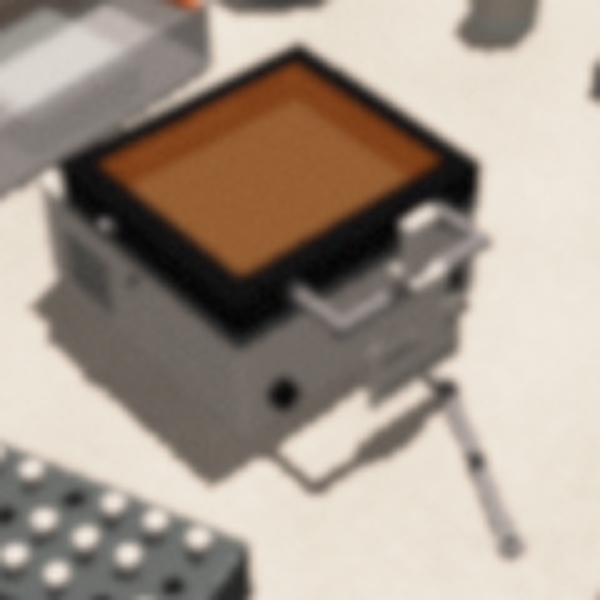

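```bash
cat >> h.py <<'E'
from scipy.spatial.transform import Rotation as R
def quat(a,z):
    a=np.array(a,float);a/=np.linalg.norm(a); z=np.array(z,float); z-=a*(a@z); z/=np.linalg.norm(z)
    y=np.cross(z,a); q=R.from_matrix(np.stack([a,y,z],1)).as_quat()
    return [q[3],q[0],q[1],q[2]]
UY=-0.113
ux=np.array([np.cos(UY),np.sin(UY),0]); uy=np.array([-np.sin(UY),np.cos(UY),0]); ez=np.array([0,0,1.])
H=np.array([434.5,90.,112.])           # handle middle, shut
HG=H+235*ux-14*ez                      # hinge
TC=np.array([468.5,-352.6,0]); TY=np.radians(6.27)
tx=np.array([np.cos(TY),np.sin(TY),0]); ty=np.array([-np.sin(TY),np.cos(TY),0])
def handle(phi,HG=HG):
    return HG+ux*(-235*np.cos(phi)+14*np.sin(phi))+ez*(235*np.sin(phi)+14*np.cos(phi))
E
python3 - <<'E'
import numpy as np,cv2
from h import *
from rig import manip
W=cloud(dict(np.load("top0.npz")));x,y,z=W[...,0],W[...,1],W[...,2]
m=(x>424)&(x<446)&(y>38)&(y<142)&((y<70)|(y>104))&(z>111)&(z<124)
v=cv2.fitLine(W[m][:,:2].astype(np.float32),cv2.DIST_HUBER,0,.01,.01).ravel();print("bar",v,-np.arctan2(v[0],v[1]))
# cover front edge per column
for u in range(208,250,6):pass
m=(x>455)&(x<690)&(z>118)&(z<135)
P=W[m][:,:2]; yu=P@uy[:2]; xu=P@ux[:2]
b=np.round(yu/10);E=np.array([(xu[b==k].min(),xu[b==k].max(),k*10) for k in np.unique(b) if (b==k).sum()>20]);print(np.round(E).astype(int).tolist(), "handle xu,yu",H@ux,H@uy,"yu range",yu.min(),yu.max())
d=[0,0,-1]
for s in (1,-1):
    print("s",s)
    T=np.array([433.5,89,0])
    for p in ([*T[:2],131],[*T[:2],210],[*(T-60*ux)[:2],150]):
        print(manip.ik(p,quat(d,s*ux)))
    for tilt in (0,50,60,65):
        t=np.radians(tilt); a=np.sin(t)*tx-np.cos(t)*ez; zz=np.cos(t)*tx+np.sin(t)*ez
        foot=TC+68*tx+8*ez; g=foot-a*122
        for up in (0,120):
            print(tilt,up,np.round(g),manip.ik(g+a*19+[0,0,up],quat(a,s*zz)))
    for phi in (0,.4,.8,1.1,1.38):
        for tilt in (0,20,40):
            t=np.radians(tilt); a=np.sin(t)*ux-np.cos(t)*ez
            print(phi,tilt,manip.ik(handle(phi)+19*a,quat(a,s*ux)))
E
```

```text
bar [1.1289351e-01 9.9360710e-01 4.3478336e+02 8.9938431e+01] -0.1131347
[[468, 657, 40], [467, 656, 50], [469, 654, 60], [467, 658, 70], [455, 655, 80], [468, 657, 90], [467, 655, 100], [467, 654, 110], [468, 657, 120], [467, 656, 130], [468, 657, 140], [467, 657, 150], [467, 655, 160], [468, 657, 170], [467, 656, 180], [450, 654, 190], [443, 657, 200], [468, 656, 210], [468, 655, 220], [467, 657, 230], [467, 656, 240]] handle xu,yu 421.580514971421 138.4200830675646 yu range -693.1394492388921 244.28522017520143
s 1
[ 0.02071866  0.11890052 -0.45689654  0.99499926  0.          1.70451499]
[ 0.02071866  0.06608878 -0.31293831  1.19176924  0.          1.70451499]
[ 0.04195411 -0.00586137 -0.54097204  1.03568566  0.          1.72575043]
0 0 [ 536. -345.  130.] [-0.69785365  0.48883273  0.01013751  1.0921011   0.          0.76351054]
0 120 [ 536. -345.  130.] [-0.69785365  0.43916666  0.22962332  1.36125299  0.          0.76351054]
50 0 [ 443. -355.   86.] [-1.20870958  0.28424149 -0.77182318  0.2251945   0.83563753  0.38192246]
50 120 [ 443. -355.   86.] [-1.20870958  0.09724838 -0.62
[... 3069 characters left out ...]
32 -0.03652593  1.33149808  0.         -1.45618439]
0.8 20 [ 0.0277359  -0.06042966 -0.38524959  0.90009182 -0.0479942  -1.43844596]
0.8 40 [ 0.06263796 -0.27237632 -0.73372262  0.41894215 -0.11255585 -1.43567737]
1.1 0 [-0.01025232  0.31479711  0.20226486  1.45826408  0.         -1.46804864]
1.1 20 [ 0.01034521  0.04025935 -0.19431996  0.98959509 -0.04209209 -1.45482112]
1.1 40 [ 0.03655708 -0.176272   -0.57142225  0.48303641 -0.0959225  -1.45587565]
1.38 0 [-0.02045604  0.45114681  0.44545344  1.56510295  0.         -1.47825236]
1.38 20 [-0.00402197  0.15656552 -0.02099007  1.04608279 -0.03720753 -1.46834312]
1.38 40 [ 0.01604983 -0.06305408 -0.4320607   0.50776662 -0.08281621 -1.4717115 ]
```

Run:
```python
from h import *
from rig import manip, eyes
import cv2
q=quat([0,0,-1],ux)
T=np.array([434.2,88,0])
manip.move_gripper(45)
manip.reach([*T[:2],215],q)
print(manip.get_clock(),manip.get_ee_pos(),manip.get_contact_force())
manip.line_to([*T[:2],134],v=120)
manip.move_gripper(2,40)
print(manip.get_clock(),manip.get_ee_pos(),manip.get_gripper_width(),manip.get_contact_force())
d=eyes.read_camera("side");cv2.imwrite("pics/grip.png",cv2.resize(d["color"][110:290,130:370],None,fx=3.3,fy=3.3))
```

```text
3.4417 [434.57871117  87.40347958 215.01572481] [ 0.10393825 -0.58373051 -0.42052547]
4.675 [434.82563167  88.01808287 134.70910939] 9.0642687359382 [0.19935693 0.35942212 2.77068395]
```

View pics/grip.png

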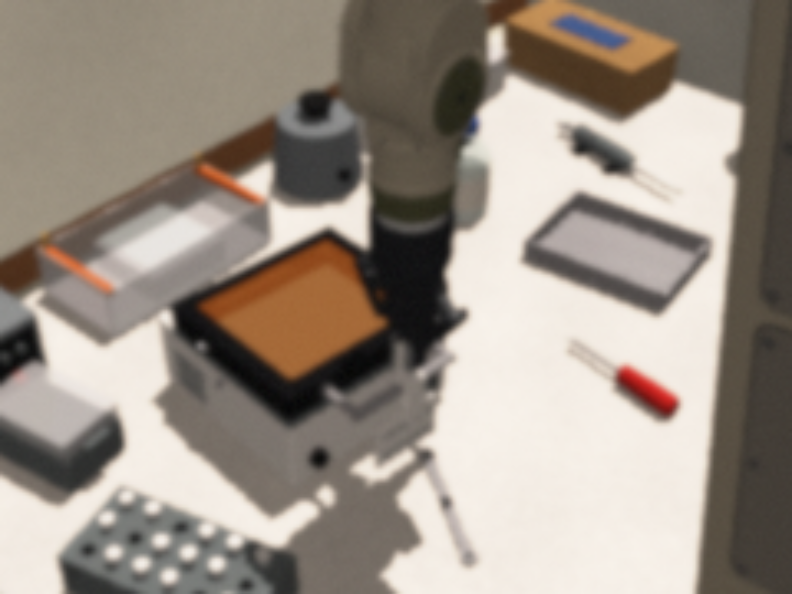

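The picture shows the gripper over the tab at about (420,330). The measured opening of 9 mm matches the 10 mm tab. Next I'll lift 18 mm and draw the tag to the front.

Run:
```python
from h import *
from rig import manip, eyes
import cv2
p=manip.get_ee_pos()
manip.line_to(p+[0,0,18],v=80); print(manip.get_ee_pos()-p,manip.get_contact_force())
manip.line_to(p+[0,0,18]-75*ux,v=120); print(manip.get_ee_pos()-p,manip.get_contact_force())
manip.line_to(p+[0,0,80]-75*ux,v=150); print(manip.get_clock(),manip.get_contact_force(),manip.get_gripper_width())
d=eyes.read_camera("side");cv2.imwrite("pics/off.png",cv2.resize(d["color"][110:290,130:370],None,fx=3.3,fy=3.3))
```

```text
[ 0.10581553  0.02236745 18.00581581] [ 0.78696784 -0.45994221 -0.91026707]
[-73.71225382   8.43874851  18.21541395] [-0.02482587 -0.11043863 -1.75942166]
6.45 [-0.25956767  0.34436455 -0.75371056] 9.144065354107699
```

View pics/off.png

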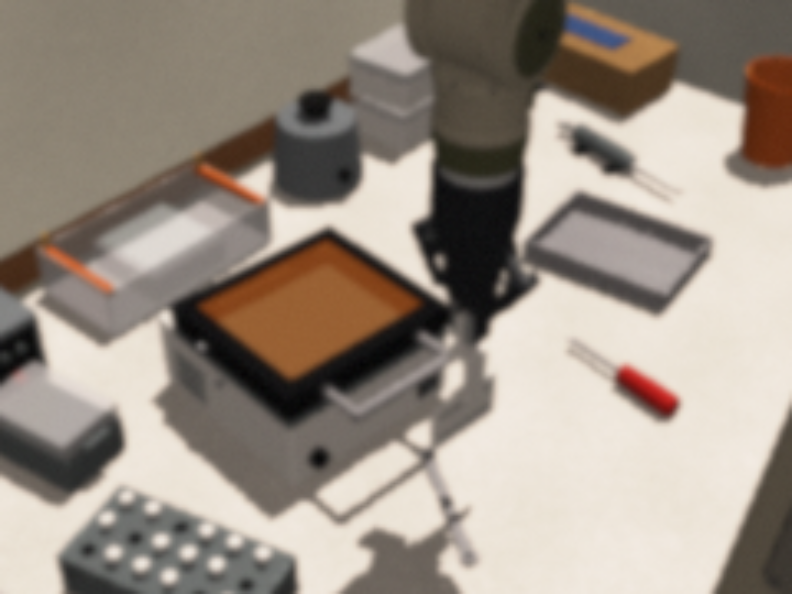

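The tag is off the handle, hanging at about (465,370), and the cover is still shut. Next is the tray, with the tool tilted 60°.

Run:
```python
from h import *
from rig import manip, eyes
import cv2
t=np.radians(60); a=np.sin(t)*tx-np.cos(t)*ez; zz=np.cos(t)*tx+np.sin(t)*ez
q=quat(a,zz)
foot=TC+70*tx+12*ez; P=foot-a*112.5
manip.reach(P+[0,0,110],q); print(manip.get_clock(),manip.get_ee_pos()-P)
manip.hold(.2); f0=manip.get_contact_force()
manip.line_to(P,v=120); manip.hold(.2)
print(manip.get_clock(),manip.get_contact_force()-f0,manip.get_gripper_width())
d=eyes.read_camera("side");cv2.imwrite("pics/tr.png",cv2.resize(d["color"][140:270,220:390],None,fx=4.5,fy=4.5))
d=eyes.read_camera("top");cv2.imwrite("pics/trt.png",cv2.resize(d["color"][150:330,280:480],None,fx=3.3,fy=3.3))
```

```text
8.1833 [  0.36964594   0.85197609 109.89831352]
9.65 [0.89759476 0.88470707 0.97703338] 1.9037653548799995
```

View pics/tr.png

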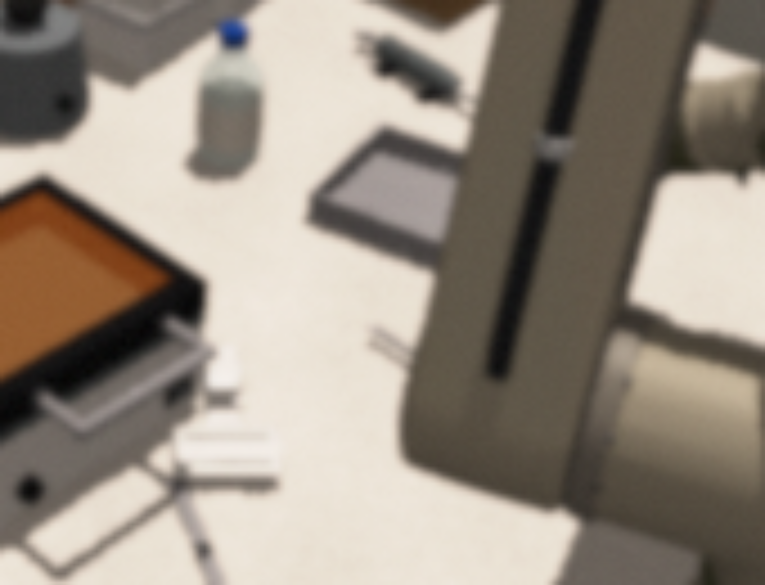

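View pics/trt.png

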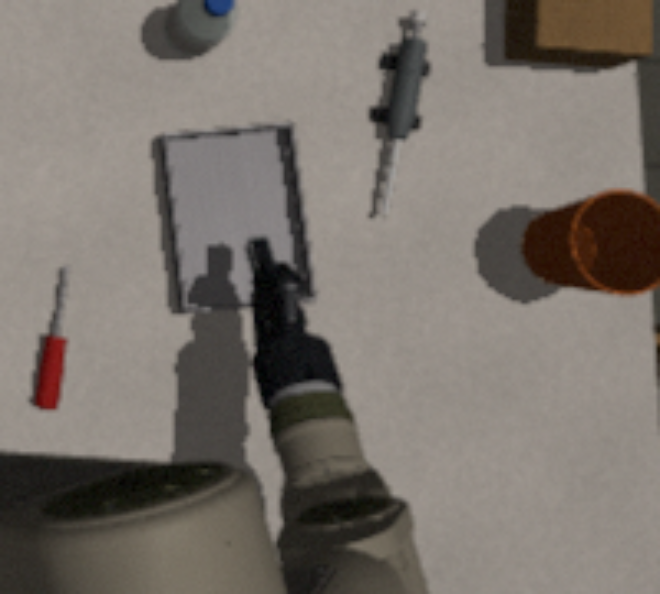

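The fingers are empty (1.9 mm opening). The tag is standing or lying by the front right of the unit, at about (225,430) in the side crop. Tilting during the swing must have knocked it against the unit. I'll back away and look closely.

Run:
```python
from h import *
from rig import manip, eyes
import cv2
p=manip.get_ee_pos()
manip.line_to(p+[0,0,150],v=250); print(manip.get_clock())
for c in ("side","top"):
    d=eyes.read_camera(c); np.savez(c+"1.npz",**d)
    for q in ("tag","tag_foot","new_stay","tray"): print(c,q,[(np.round(x["position"]).tolist(),round(x["p"],2)) for x in eyes.search_frame(c,q)[:2]])
    s=(slice(180,300),slice(180,320)) if c=="side" else (slice(130,280),slice(170,330))
    cv2.imwrite(f"pics/{c}1.png",cv2.resize(d["color"][s],None,fx=5,fy=5,interpolation=cv2.INTER_CUBIC))
W=cloud(dict(np.load("top1.npz")));x,y,z=W[...,0],W[...,1],W[...,2]
m=(x>300)&(x<475)&(y>-90)&(y<180)&(z>6)
im=np.zeros(m.shape+(3,),np.uint8)
for p in W[m]: pass
np.set_printoptions(linewidth=250)
ys,xs=np.where((x>300)&(x<475)&(y>-90)&(y<180))
print(np.round(z[ys.min():ys.max():1,xs.min():xs.max():2]).astype(int)[:, :])
print(np.round(x[ys.min():ys.max(),xs.mean().astype(int)]).astype(int).tolist()); print(np.round(y[int(ys.mean()),xs.min():xs.max():2]).astype(int).tolist())
```

```text
10.5
side tag [([429.0, 13.0, 19.0], 0.75)]
side tag_foot [([427.0, 14.0, 16.0], 0.75)]
side new_stay [([368.0, 112.0, 2.0], 0.67)]
side tray [([523.0, -340.0, 6.0], 0.72)]
top tag [([427.0, 4.0, 17.0], 0.87), ([489.0, 329.0, 48.0], 0.31)]
top tag_foot [([431.0, 2.0, 13.0], 0.72)]
top new_stay [([365.0, 104.0, 3.0], 0.64)]
top tray [([472.0, -354.0, 5.0], 0.84)]
[[-1 -1 37 ... 18  4 -1]
 [ 2  4  4 ... 23  0 -4]
 [-1 -1  4 ... 14  6  0]
 ...
 [-3 -2  2 ... -1  1 -2]
 [-2  0  1 ...  0 -5  5]
 [-1 -3 -1 ... -4 -3  0]]
[476, 475, 477, 473, 469, 465, 462, 458, 455, 452, 448, 444, 435, 432, 429, 425, 426, 423, 419, 416, 413, 409, 406, 403, 399, 396, 392, 389, 385, 382, 378, 375, 371, 368, 364, 361, 357, 354, 351, 347, 344, 340, 337, 333, 330, 326, 323, 320, 316, 313, 309, 306, 303]
[180, 173, 166, 160, 152, 145, 138, 131, 124, 117, 111, -9223372036854775808, 96, 89, 82, 75, 68, 61, 54, 47, 40, 33, 26, 19, 12, 5, -2, -9, -16, -23, -30, -37, -44, -51, -58, -65, -72, -79, -86]<stdin>:17: RuntimeWarning: invalid value encountered in cast
<stdin>:18: RuntimeWarning: invalid value encountered in cast
```

View pics/side1.png

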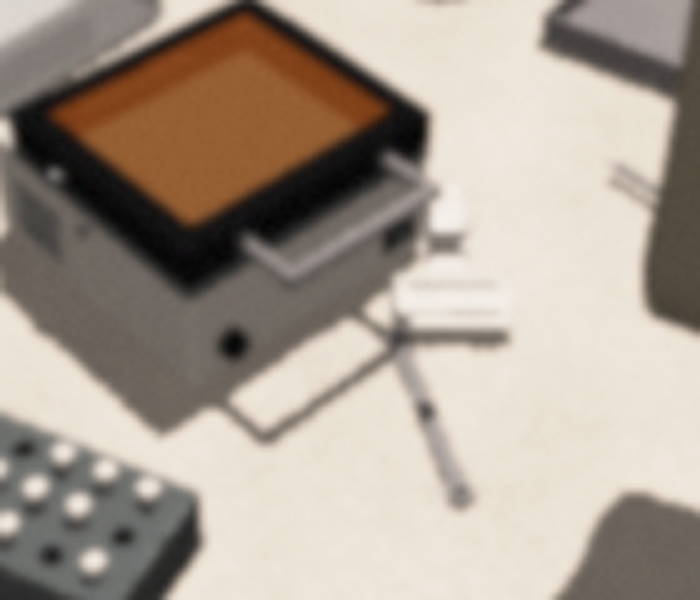

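View pics/top1.png

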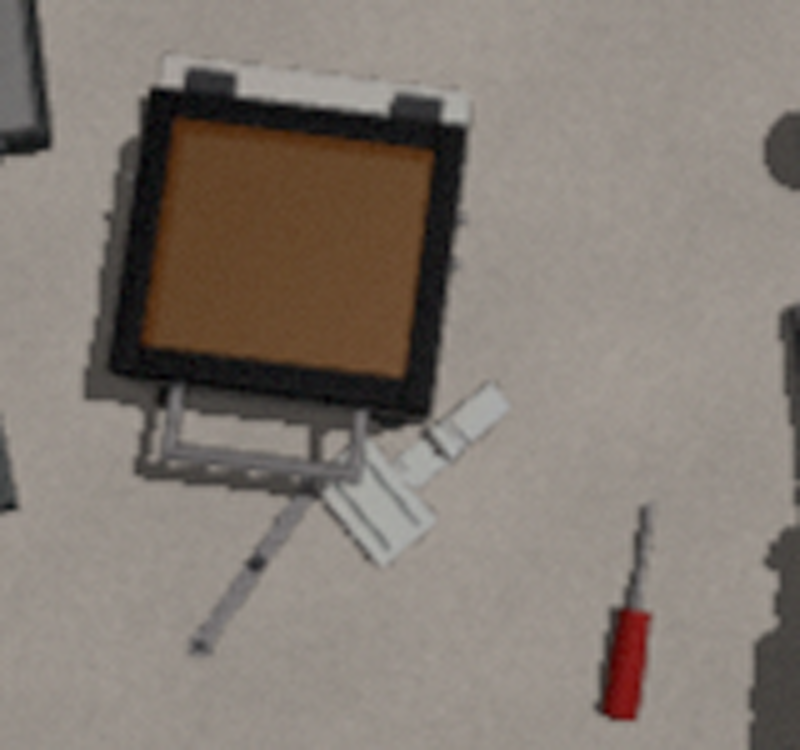

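The tag is lying flat on the bench at the unit's front right corner. In the top crop the plate is at (380,505) and the tab end at (490,400). I'll fit its pose so I can re-grip the tab with the tool leaning away from the unit.

Run:
```python
from h import *
import cv2
np.set_printoptions(linewidth=250)
d=dict(np.load("top1.npz"));W=cloud(d)
# rays onto plane z=17 for bright pixels
im=d["color"].astype(int); br=im.min(-1)
s=(slice(200,250),slice(230,276))
print(br[s][:, ::1])
x,y,z=W[...,0],W[...,1],W[...,2]
m=np.zeros(z.shape,bool); m[203:246,232:275]=True
m&=(z>7)&(z<60)&(br>120)
P=W[m]; print(m.sum(),P.min(0),P.max(0))
r=cv2.minAreaRect(P[:,:2].astype(np.float32)); print(r); 
np.save("tagpts.npy",P)
dd=np.array([.68,-.74]);dd/=np.linalg.norm(dd);nn=np.array([-dd[1],dd[0]])
for a in (40,45,48,51,54,60):
    t=np.radians(-a);dd=np.array([np.cos(t),np.sin(t)]);nn=np.array([-dd[1],dd[0]])
    A=P[:,:2]@dd;B=P[:,:2]@nn; print(a,np.ptp(A),np.ptp(B))
d=dict(np.load("side1.npz"));W=cloud(d);x,y,z=W[...,0],W[...,1],W[...,2]
br=d["color"].min(-1)
m=(x>370)&(x<490)&(y>-80)&(y<75)&(z>5)&(z<60);
m2=np.zeros_like(m);m2[210:252,255:285]=True;m&=m2
print("side",m.sum()); S=W[m]; np.save("tagside.npy",S)
```

```text
[[ 48  45  45 ... 137 137 139]
 [ 49  46  50 ... 138 141 141]
 [ 38  45  45 ... 140 138 144]
 ...
 [140 140 140 ... 136 139 138]
 [134 140 141 ... 139 137 138]
 [137 141 140 ... 137 135 137]]
413 [371.60866974 -74.17929257   7.06975151] [497.11750387  53.78127122  31.22423056]
((443.9424133300781, -14.360122680664062), (79.688720703125, 142.11904907226562), 40.136966705322266)
40 144.39999702115728 82.34674174364599
45 142.3441933343317 81.11388669313692
48 142.31716620484772 80.30315437302653
51 142.17473349700717 79.80698731896621
54 143.05835050680577 79.96811284526802
60 144.43626006858884 80.56072310749039
side 442
```

Run:
```python
from h import *
from rig import manip
t=np.radians(40.137); n=np.array([np.cos(t),np.sin(t)]); d=np.array([np.sin(t),-np.cos(t)]); C=np.array([443.9,-14.4])
for f in ("tagpts","tagside"):
    P=np.load(f+".npy"); A=(P[:,:2]-C)@d; B=(P[:,:2]-C)@n
    for k in range(-80,81,8):
        m=(A>=k)&(A<k+8)&(abs(B)<45)
        if m.sum()>2: print(f,k,m.sum(),"z",np.round(np.percentile(P[m,2],[10,50,90])),"B",np.round([B[m].min(),B[m].max()]))
d3=np.array([*d,0]);n3=np.array([*n,0])
G=np.array([*(C+(71-18)*d),12.])
print("grasp",G,"uy dist from unit side",(G-H)@uy+105, "along unit x from front",(G-H)@ux-45)
for tilt in (0,30,40,45,50,55):
    tt=np.radians(tilt); a=-d3*np.sin(tt)-ez*np.cos(tt)
    for s in (1,-1):
        print(tilt,s,manip.ik(G+19*a,quat(a,s*n3)),manip.ik(G+19*a-90*a,quat(a,s*n3)) is not None, manip.ik(G+19*a+[0,0,150],quat(a,s*n3)) is not None)
print(manip.get_joint_positions())
```

```text
tagpts -72 40 z [13. 16. 19.] B [-39.  25.]
tagpts -64 40 z [14. 17. 19.] B [-38.  26.]
tagpts -56 40 z [14. 17. 20.] B [-40.  19.]
tagpts -48 40 z [12. 16. 19.] B [-39.  40.]
tagpts -40 38 z [13. 16. 20.] B [-39.  24.]
tagpts -32 49 z [14. 17. 20.] B [-40.  34.]
tagpts -24 36 z [14. 17. 19.] B [-39.  32.]
tagpts -16 3 z [ 9. 15. 16.] B [-9. -3.]
tagpts -8 3 z [7. 7. 8.] B [-13.  -3.]
tagpts 8 3 z [23. 24. 24.] B [-4.  6.]
tagpts 16 17 z [20. 23. 26.] B [-11.  13.]
tagpts 24 19 z [11. 21. 28.] B [-25.  12.]
tagpts 32 17 z [15. 17. 19.] B [-12.  13.]
tagpts 40 17 z [14. 17. 21.] B [-11.  12.]
tagpts 48 18 z [13. 17. 20.] B [-13.  15.]
tagpts 56 16 z [13. 16. 20.] B [-12.  13.]
tagpts 64 15 z [18. 19. 23.] B [-11.  11.]
tagside -80 17 z [ 6. 15. 19.] B [-32.  44.]
tagside -72 53 z [12. 15. 18.] B [-36.  41.]
tagside -64 36 z [14. 15. 18.] B [-36.  41.]
tagside -56 44 z [14. 16. 19.] B [-37.  41.]
tagside -48 44 z [13. 16. 18.] B [-37.  41.]
tagside -40 36 z [14. 16. 19.] B [-38.  40.]
tagside -32 36 z [14. 16. 18.] B [-38.  40.]
tagside -24 19 z [13. 14. 17.] B [-35.  40.]
tagside -16 
[... 1034 characters left out ...]
40 -1 [-0.44234854  0.81282956  0.02655549  1.43656774  0.27001557 -2.80545065] True True
45 1 [-0.45414936  0.881423    0.10145478  1.53168523  0.28986784  0.30287845] True True
45 -1 [-0.45414936  0.881423    0.10145478  1.53168523  0.28986784 -2.8387142 ] True True
50 1 [-0.46445049  0.95119329  0.17632994  1.62662648  0.30722554  0.26947149] True True
50 -1 [-0.46445049  0.95119329  0.17632994  1.62662648  0.30722554 -2.87212117] True True
55 1 [-0.47333838  1.02187202  0.25097973  1.721313    0.32222617  0.235956  ] True True
55 -1 [-0.47333838  1.02187202  0.25097973  1.721313    0.32222617 -2.90563665] True True
[-1.31570483  0.09786126 -0.67007729  0.55728048  1.02909953  0.28551425]
```

The fit came out at 79.7 x 142 mm, which matches the tag's 80 x 143. The tab top is at z = 17. I'll grip the tab with the tool leaning 45° away from the unit, slide out sideways parallel to the unit's front, then lift.

```bash
cat >> h.py <<'E'
_t=np.radians(40.137); tn=np.array([np.cos(_t),np.sin(_t),0]); td=np.array([np.sin(_t),-np.cos(_t),0]); tC=np.array([443.9,-14.4,0])
tau=np.radians(45)
TA=-td*np.sin(tau)-ez*np.cos(tau)
G=tC+57*td+24.5*ez
def place(e):
    n=np.cross(ez,e); a=-e*np.sin(tau)-ez*np.cos(tau); return a,n
E
python3 - <<'E'
from h import *
from rig import manip
for s in (1,-1):
    print(s,"pre",manip.ik(G+19*TA-150*TA,quat(TA,s*tn)),manip.ik(G+19*TA+[0,0,160]-95*uy,quat(TA,s*tn)))
    for e in (tx,-tx):
        a,n=place(e); g=TC+57*e+30*ez
        for up in (0,130): print(manip.ik(g+19*a+[0,0,up],quat(a,s*n)))
E
```

```text
1 pre [-0.51470427  0.96677098  0.59799223  1.95514142  0.24871726  0.25678883] [-0.59024354  0.78557651  0.36837157  1.91912887  0.19669928  0.20061902]
[-0.52329283  1.16192995  0.77980372  1.86731289 -0.43140077 -0.47835283]
[-0.52329283  1.1047637   0.97475893  2.11943435 -0.43140077 -0.47835283]
[-1.24237325  0.36107946 -0.79381062  0.2019855   0.76179175  1.87572748]
[-1.24237325  0.13725605 -0.64948173  0.57013779  0.76179175  1.87572748]
-1 pre [-0.51470427  0.96677098  0.59799223  1.95514142  0.24871726 -2.88480382] [-0.59024354  0.78557651  0.36837157  1.91912887  0.19669928 -2.94097364]
[-0.52329283  1.16192995  0.77980372  1.86731289 -0.43140077  2.66323982]
[-0.52329283  1.1047637   0.97475893  2.11943435 -0.43140077  2.66323982]
[-1.24237325  0.36107946 -0.79381062  0.2019855   0.76179175 -1.26586518]
[-1.24237325  0.13725605 -0.64948173  0.57013779  0.76179175 -1.26586518]
```

Run:
```python
from h import *
from rig import manip, eyes
import cv2
q=quat(TA,tn); P=G+19*TA
manip.move_gripper(36)
manip.reach(P-150*TA,q); print(manip.get_clock(),manip.get_ee_pos()-(P-150*TA))
manip.line_to(P-30*TA,v=200)
manip.line_to(P,v=60); f=manip.get_contact_force(); print(f,manip.get_ee_pos()-P)
if np.linalg.norm(f)<12:
    manip.move_gripper(10,60); print(manip.get_clock(),manip.get_gripper_width(),manip.get_contact_force())
d=eyes.read_camera("side");cv2.imwrite("pics/g2.png",cv2.resize(d["color"][150:290,180:340],None,fx=4.5,fy=4.5))
d=eyes.read_camera("top");cv2.imwrite("pics/g2t.png",cv2.resize(d["color"][130:280,190:350],None,fx=4.5,fy=4.5))
```

```text
12.6833 [ 0.01097872 -0.85149807 -0.13197427]
[-1.04299499 -0.120027   -0.21153412] [-0.08429589  0.20360476 -0.04390814]
14.3333 23.978094331644204 [0.39525646 0.08120694 1.52851985]
```

View pics/g2.png

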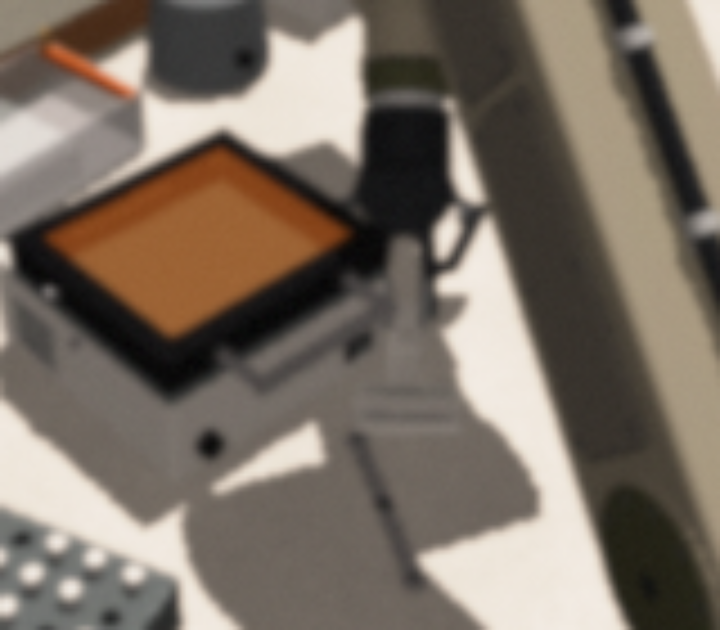

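View pics/g2t.png

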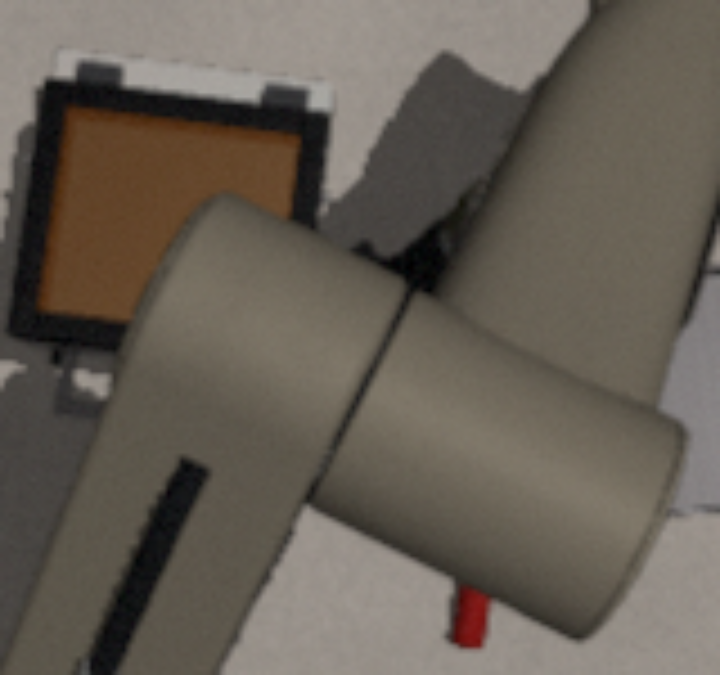

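The tab is gripped, reading 24 mm across its 26 mm width. The plate is at (405,405) in the side crop, clear of the handle. Next I'll slide out and lift.

Run:
```python
from h import *
from rig import manip, eyes
import cv2
p=manip.get_ee_pos()
manip.line_to(p+[0,0,12],v=60)
manip.line_to(p+[0,0,12]-100*uy,v=120); print(manip.get_clock(),manip.get_gripper_width(),manip.get_contact_force())
manip.line_to(p+[0,0,60]-100*uy,v=100); print(manip.get_clock(),manip.get_gripper_width(),manip.get_contact_force())
d=eyes.read_camera("side");np.savez("side2.npz",**d);cv2.imwrite("pics/g3.png",cv2.resize(d["color"][150:290,200:360],None,fx=4.5,fy=4.5))
print(eyes.search_frame("side","tag")[:1])
```

```text
15.7667 24.24106467104758 [-0.46796485  0.03281728 -0.69205597]
16.4 24.064252773338772 [ 0.64232805 -0.37062707 -1.36103168]
[{'position': [421.7, -82.9, 76.9], 'p': 0.78}]
```

View pics/g3.png

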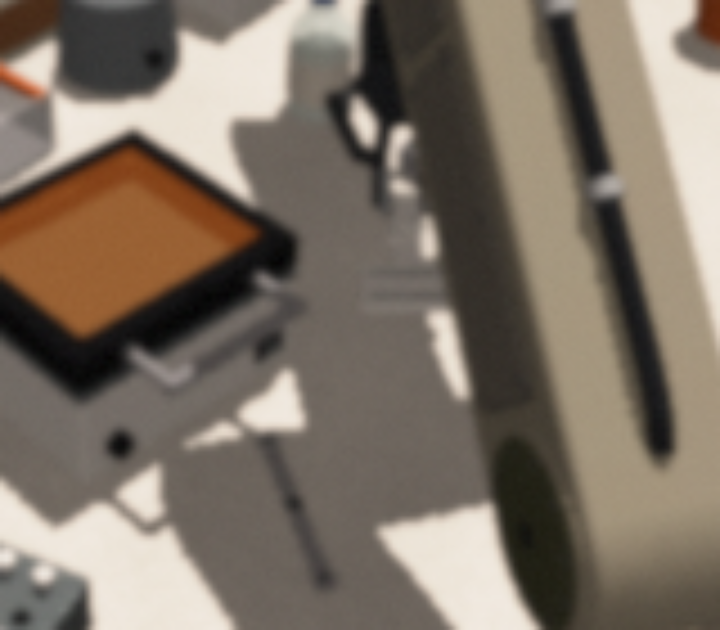

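The tag hangs level in the grip at z = 77, with no droop. I'll lay it with the tool leaning towards the robot, which keeps clear of the bottle, and turn gradually over open bench.

```bash
cat > plan.py <<'E'
from h import *
y0=np.arctan2(td[1],td[0]); y1=TY-np.pi
g0=np.array([430,-210,110.]); g1=TC-57*tx+np.array([0,0,100.])
seg=[]
for k in range(0,5):
    f=k/4; yy=y0+f*(y1-y0); e=np.array([np.cos(yy),np.sin(yy),0])
    a,n=place(e); seg.append((g0+f*(g1-g0)+19*a,quat(a,n)))
E
python3 - <<'E'
from plan import *
from rig import manip, eyes
import cv2
for p,q in seg: print(np.round(p),np.round(manip.ik(p,q),2))
manip.line_to(seg[0][0],v=120)
print(manip.get_clock(),manip.get_gripper_width())
for p,q in seg[1:]:
    manip.line_to(p,q,v=60); print(manip.get_clock(),manip.get_gripper_width(),np.round(manip.get_ee_pos()-p,1))
d=eyes.read_camera("top");np.savez("top3.npz",**d);cv2.imwrite("pics/g4t.png",cv2.resize(d["color"][140:290,240:400],None,fx=4.5,fy=4.5))
E
```

```text
[ 421. -200.   97.] [-0.7   0.83  0.27  1.78  0.12  0.12]
[ 423. -234.   94.] [-0.9   0.77  0.14  1.66  0.36  0.38]
[ 426. -272.   92.] [-1.07  0.64 -0.08  1.42  0.58  0.71]
[ 427. -313.   89.] [-1.2   0.45 -0.38  1.01  0.75  1.19]
[ 425. -357.   87.] [-1.24  0.23 -0.73  0.4   0.76  1.88]
17.2333 23.931747374728797
17.9583 24.017636475194127 [0.1 0.6 0.1]
18.7417 23.829053897128286 [0.4 0.5 0.1]
19.5833 24.08546034330119 [0.3 0.2 0.1]
20.4667 24.307862055599944 [ 0.3 -0.1  0. ]
```

View pics/g4t.png

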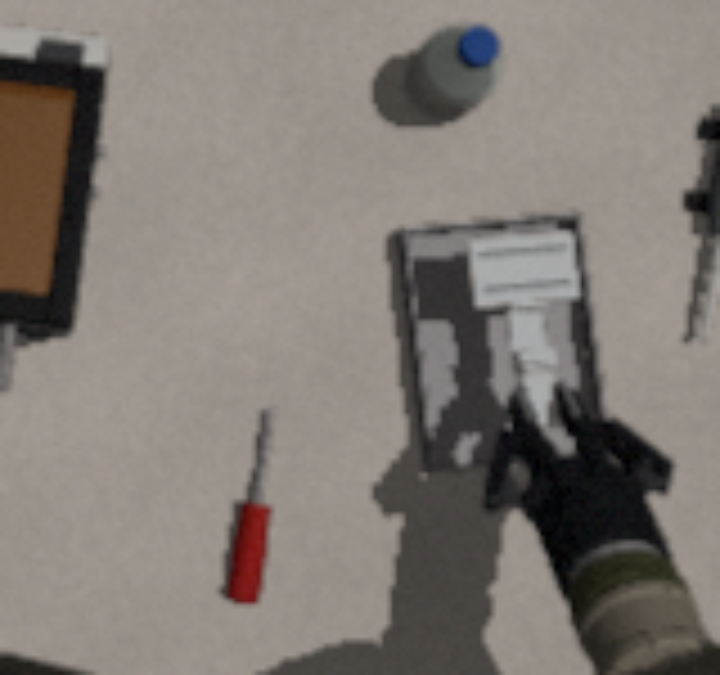

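Run:
```python
from h import *
d=dict(np.load("top3.npz"));W=cloud(d);br=d["color"].min(-1)
L=(W-TC)@np.stack([tx,ty,ez],1)
m=np.zeros(br.shape,bool); m[140+45:140+103,240+105:240+134]=True
m&=(br>150)&(L[...,2]>60)
P=L[m]; print(m.sum(),np.percentile(P,[2,50,98],axis=0).round())
```

```text
381 [[-49. -37.  77.]
 [ 38.  -1.  91.]
 [ 71.  33. 100.]]
```

The tag is centred over the tray: the plate spans y -37 to 33 mm and x up to 71 mm in the tray frame. Next I'll lower it and release.

Run:
```python
from plan import *
from rig import manip, eyes
import cv2
a,n=place(-tx); p=seg[-1][0].copy()
f0=manip.get_contact_force()
manip.line_to(p-[0,0,60],v=120); print(manip.get_contact_force()-f0)
manip.line_to(p-[0,0,69.5],v=40); print(manip.get_contact_force()-f0)
manip.move_gripper(40); manip.hold(.1)
p=manip.get_ee_pos()
manip.line_to(p-60*a,v=120); manip.line_to(p-60*a+[0,0,110],v=250); print(manip.get_clock())
d=eyes.read_camera("top");np.savez("top4.npz",**d);cv2.imwrite("pics/g5t.png",cv2.resize(d["color"][130:280,180:400],None,fx=3.5,fy=3.5))
W=cloud(d);br=d["color"].min(-1)
L=(W-TC)@np.stack([tx,ty,ez],1)
m=(br>150)&(L[...,2]>10)&(L[...,2]<45)&(abs(L[...,0])<88)&(abs(L[...,1])<64)
print(m.sum(),np.percentile(L[m],[1,50,99],axis=0).round())
```

```text
[-0.39972149  0.24277023 -0.06868429]
[-0.59833256  1.22809403 -0.73333876]
23.1917
336 [[-66. -41.  11.]
 [ 38.  -2.  21.]
 [ 71.  34.  30.]]
```

View pics/g5t.png

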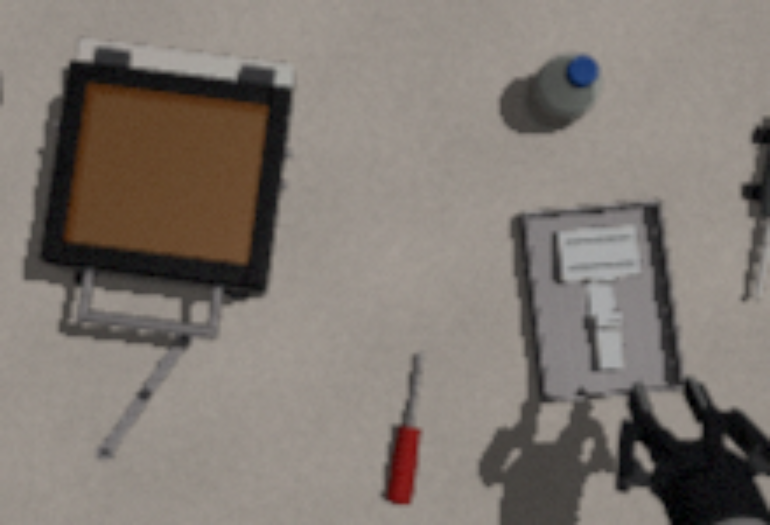

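The tag lies flat and fully inside the tray, at about (600,295) in the crop. The stay and screwdriver haven't moved. Now the handle.

Run:
```python
from h import *
from rig import manip, eyes
import cv2
q=quat([0,0,-1],ux)
manip.move_gripper(32)
p=manip.get_ee_pos(); manip.line_to(p+[0,0,40],v=250)
manip.reach([*H[:2],215],q); 
manip.line_to([*H[:2],130],v=200); manip.line_to([*H[:2],93],v=80)
manip.hold(.1);f0=manip.get_contact_force();print(manip.get_clock(),f0,manip.get_ee_pos()-H)
manip.move_gripper(4,40)
manip.hold(.1);print(manip.get_clock(),manip.get_gripper_width(),manip.get_contact_force()-f0,manip.get_ee_pos()-H)
d=eyes.read_camera("side");cv2.imwrite("pics/h1.png",cv2.resize(d["color"][150:290,170:330],None,fx=4.5,fy=4.5))
```

```text
26.7583 [-0.32374184 -0.04286209  0.79773521] [  0.66168192   0.04357997 -18.28685033]
27.175 11.008958346504324 [-2.06722056  0.46176874  4.63142663] [ -0.03170763   0.09030227 -18.4272674 ]
```

View pics/h1.png

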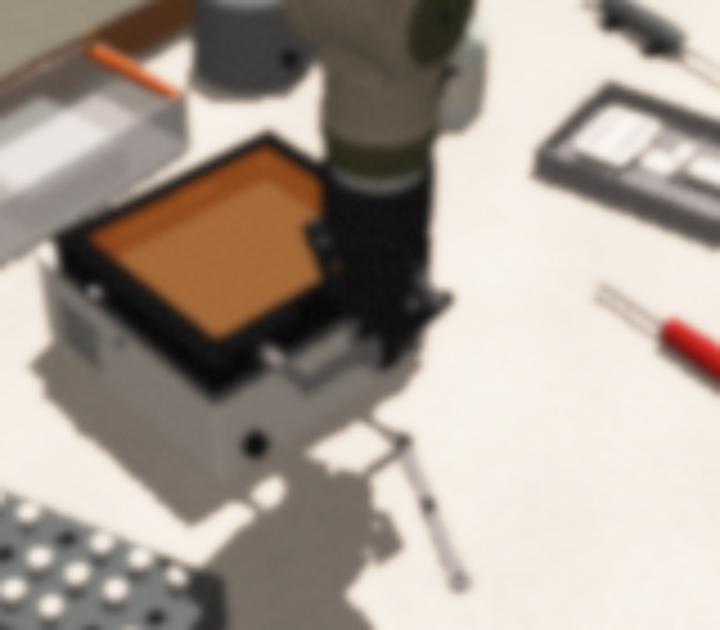

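The bar is gripped, reading 11 mm for the 12 mm bar. I'll swing it in short arc steps while watching the forces.

Run:
```python
from h import *
from rig import manip, eyes
off=np.array([0,0,-19.])
for phi in np.arange(.08,.49,.08):
    manip.line_to(handle(phi)+off,v=50)
    f=manip.get_contact_force(); r=(handle(phi)-HG)/235.4; t=np.cross(r,-uy); t=-np.cross(uy,r)*-1
    print(round(phi,2),np.round(manip.get_clock(),2),"f",np.round(f,1),"rad",round(f@r,1),"w",round(manip.get_gripper_width(),1),np.round(manip.get_ee_pos()-handle(phi)-off,1))
```

```text
0.08 27.75 f [-0.   1.1 -2.3] rad -0.2 w 10.4 [-0.2  0.1 -0. ]
0.16 28.28 f [-2.5  0.9 -1.5] rad 2.2 w 10.5 [-0.4  0.1  0.1]
0.24 28.8 f [-4.6  1.6 -2. ] rad 4.0 w 10.6 [-0.4  0.   0.6]
0.32 29.32 f [-6.8  3.2 -0.8] rad 6.3 w 10.6 [-0.7  0.1  0.7]
0.4 29.85 f [-7.2  2.7  1. ] rad 7.1 w 10.3 [-1.   0.1  0.8]
0.48 30.38 f [-9.3  2.2  2.9] rad 9.6 w 10.2 [-1.3  0.1  1.1]
```

Run:
```python
from h import *
from rig import manip, eyes
import cv2
off=np.array([0,0,-19.]); dr=0.8
for phi in np.arange(.56,1.13,.08):
    r=(handle(phi)-HG)/235.4
    manip.line_to(handle(phi)+off+dr*r,v=50)
    f=manip.get_contact_force(); fr=f@r; dr=np.clip(dr+.12*fr,-6,8)
    print(round(phi,2),np.round(manip.get_clock(),2),"f",np.round(f,1),"rad",round(fr,1),"dr",round(dr,2),"w",round(manip.get_gripper_width(),1))
d=eyes.read_camera("side");cv2.imwrite("pics/h2.png",cv2.resize(d["color"][80:270,130:330],None,fx=3.8,fy=3.8))
```

```text
0.56 30.9 f [-7.7  2.1  2.4] rad 7.9 dr 1.74 w 10.4
0.64 31.42 f [-6.   1.9  1.6] rad 5.7 dr 2.43 w 10.3
0.72 31.96 f [-7.8  1.9  4.1] rad 8.5 dr 3.45 w 10.4
0.8 32.49 f [-5.5  0.5  3.6] rad 6.3 dr 4.21 w 10.4
0.88 33.02 f [-5.3  0.2  3.7] rad 6.1 dr 4.94 w 10.1
0.96 33.56 f [-4.5 -1.3  3.9] rad 5.6 dr 5.62 w 10.5
1.04 34.09 f [-4.5 -2.2  4.4] rad 5.9 dr 6.32 w 10.3
1.12 34.62 f [-3.3 -3.6  3.7] rad 4.5 dr 6.87 w 10.4
```

View pics/h2.png

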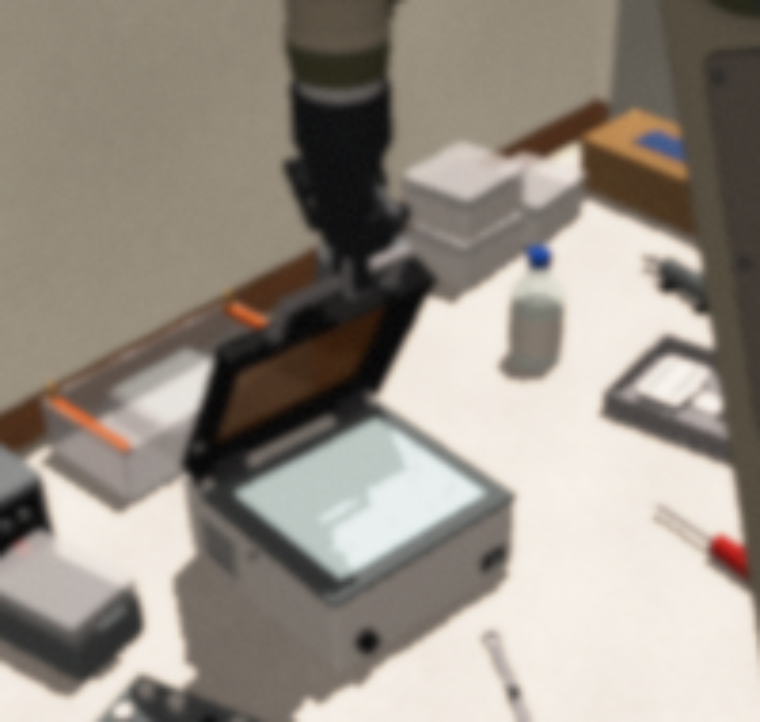

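The cover is up at roughly 1.1 rad, gripped at (350,265). Before the last bit I'll measure the angle from depth and see where the bar sits in the fingers.

```bash
cat > ang.py <<'E'
from h import *
from rig import manip, eyes
import cv2
def angle(name):
    d=eyes.read_camera("side"); np.savez(name+".npz",**d)
    W=cloud(d); L=(W-HG)@np.stack([ux,uy,ez],1)   # unit frame at hinge
    X,Y,Z=L[...,0],L[...,1],L[...,2]
    m=(abs(Y)<98)&(Z>45)&(Z<190)&(X<40)&(X>-170)
    P=L[m]; x,z=P[:,0],P[:,2]
    # robust fit x = k z + c
    w=np.ones(len(x),bool)
    for _ in range(8):
        k,c=np.polyfit(z[w],x[w],1); r=x-k*z-c; w=abs(r)<max(4,1.5*np.median(abs(r)))
    print("pts",w.sum(),len(x),"face phi",np.pi/2-np.arctan(-k),"offset c",c,"rms",r[w].std())
    # top edge along the inner face and bar
    mb=(abs(Y)<75)&(abs(Y)>20)&(Z>150)&(Z<260)
    return d,L
def show(name,d): cv2.imwrite(f"pics/{name}.png",cv2.resize(d["color"][80:270,130:330],None,fx=3.8,fy=3.8))
E
python3 - <<'E'
from ang import *
d,L=angle("s5")
phi=1.12; p=manip.get_ee_pos(); print("tcp in hinge frame",((p-HG)@np.stack([ux,uy,ez],1)), "cmd handle",((handle(phi)-HG)@np.stack([ux,uy,ez],1)),manip.get_clock())
X,Y,Z=L[...,0],L[...,1],L[...,2]
# bar candidates: points near the tool x +-60, away from fingers
m=(abs(Y)<68)&(abs(Y)>18)&(Z>185)&(Z<260)&(X>-140)&(X<-20)
for q in L[m][np.argsort(L[m][:,1])]: print(np.round(q).astype(int).tolist(),end="")
E
```

```text
pts 589 945 face phi 1.0901049001756722 offset c 29.242369976383543 rms 1.3621405766269654
tcp in hinge frame [-92.48887886  -0.24855976 204.25059002] cmd handle [-8.97839687e+01 -2.10439802e-15  2.17623158e+02] 34.725
[-94, -63, 218][-86, -62, 219][-96, -61, 213][-92, -61, 222][-98, -60, 218][-93, -59, 209][-94, -59, 220][-85, -58, 191][-90, -58, 201][-86, -57, 196][-91, -57, 205][-87, -57, 200][-97, -56, 215][-83, -56, 191][-83, -55, 188][-88, -55, 205][-79, -54, 186][-74, -54, 188][-85, -54, 200][-80, -54, 194][-80, -54, 191][-85, -54, 197][-95, -54, 219][-96, -53, 212][-96, -53, 223][-82, -52, 199][-97, -52, 217][-94, -51, 223][-90, -50, 222][-95, -50, 221][-97, -48, 219][-93, -48, 220][-98, -47, 216][-93, -47, 210][-96, -45, 216][-98, -43, 221][-95, -42, 223][-96, -41, 214][-96, -40, 218][-97, -40, 221][-93, -39, 224][-96, -37, 222][-96, -37, 215][-96, -37, 219][-97, -36, 212][-92, -36, 221][-95, -34, 219][-96, -32, 217][-92, -32, 223][-97, -32, 214][-94, -31, 220][-98, -28, 220][-98, -27, 217][-95, -25, 223][-91, -25, 221][-95, -25, 220][-96, -24, 213][-92, -24, 219][-98, -23, 
[... 498 characters left out ...]
-96, 45, 213][-92, 45, 222][-94, 46, 217][-95, 47, 221][-90, 47, 222][-93, 50, 218][-94, 50, 221][-98, 50, 217][-96, 52, 213][-92, 53, 218][-93, 53, 222][-98, 53, 218][-90, 55, 222][-99, 58, 220][-99, 58, 217][-96, 59, 219][-96, 59, 223][-84, 59, 193][-92, 60, 222][-91, 60, 204][-97, 60, 217][-96, 62, 221][-95, 62, 210][-91, 63, 222][-96, 63, 218][-90, 63, 205][-84, 63, 191][-101, 63, 217][-90, 64, 201][-97, 64, 215][-93, 64, 217][-81, 64, 194][-86, 65, 196][-87, 65, 207][-76, 65, 191][-83, 65, 205][-86, 65, 189][-95, 65, 221][-88, 65, 205][-81, 65, 187][-94, 66, 211][-88, 66, 201][-89, 66, 212][-84, 66, 203][-90, 66, 216][-95, 66, 215][-92, 67, 221][-84, 67, 193][-79, 67, 191][-85, 67, 201]
```

The bar centre is at about (-92, 217) in the hinge frame, a radius of 235.7 mm, which agrees with the model. So φ is about 1.11 (the face fit gives 1.09), and my outward correction wasn't needed. The bar sits 13 mm from the tips, so I'll fade the correction out over the last part.

Run:
```python
from ang import *
off=np.array([0,0,-19.]); dr=5.5
for phi in (1.18,1.24,1.30,1.35,1.385):
    r=(handle(phi)-HG)/235.4
    manip.line_to(handle(phi)+off+dr*r,v=40); dr=max(dr-1.2,1)
    print(phi,round(manip.get_clock(),2),np.round(manip.get_contact_force(),1),round(manip.get_gripper_width(),1))
manip.hold(.3)
d,L=angle("s6"); show("h3",d)
p=manip.get_ee_pos(); print("tcp",((p-HG)@np.stack([ux,uy,ez],1)).round(1),manip.get_clock())
X,Y,Z=L[...,0],L[...,1],L[...,2]
m=(abs(Y)<58)&(abs(Y)>20)&(Z>222)&(Z<260)&(X>-80)&(X<20)
print(m.sum(),np.percentile(L[m],[2,20,50,80,98],axis=0).round(1))
```

```text
1.18 35.24 [-3.1 -3.7  5.3] 10.3
1.24 35.75 [-3.9 -3.5  9.5] 10.3
1.3 36.26 [-3.1 -4.3 12.2] 10.1
1.35 36.71 [-3.2 -3.6 14.6] 10.2
1.385 37.07 [-3.3 -3.7 16.9] 10.6
pts 1167 1409 face phi 1.386824086258919 offset c 25.675368996372384 rms 1.4653321214809294
tcp [-27.9  -0.4 219.4] 37.4167
81 [[-35.5 -56.9 224.1]
 [-32.9 -45.  232.9]
 [-30.8  20.6 236.4]
 [-28.3  44.5 238.4]
 [-23.9  55.7 240.1]]
```

View pics/h3.png

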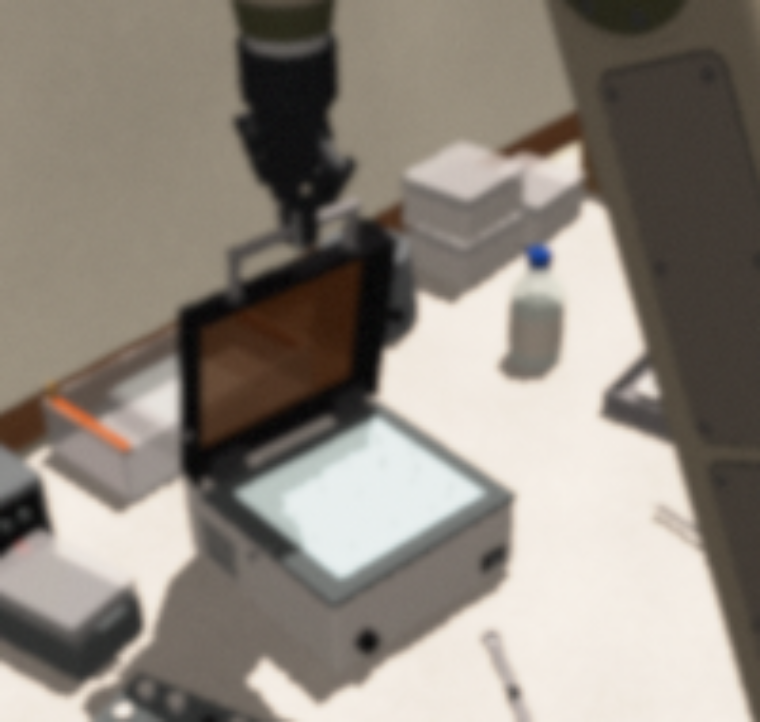

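Run:
```python
from ang import *
p=manip.get_ee_pos()
manip.line_to(p+[0,0,1.5]-0.8*ux,v=10); manip.hold(.5)
print(manip.get_contact_force(),manip.get_gripper_width(),manip.get_clock())
d,L=angle("s7"); print("tcp",((manip.get_ee_pos()-HG)@np.stack([ux,uy,ez],1)).round(1))
d=eyes.read_camera("top"); cv2.imwrite("pics/t7.png",d["color"])
print("tag",eyes.search_frame("top","tag")[:1],"stay",eyes.search_frame("top","new_stay")[:1])
manip.hold(.4); angle("s8"); print(abs(manip.get_joint_vel()).max())
```

```text
[  1.4156545   -3.04587183 -16.37090842] 10.17055780832136 38.6167
pts 1138 1399 face phi 1.3865233909337227 offset c 25.408994480679176 rms 1.4664665145535976
tcp [-29.   -0.4 219.6]
tag [{'position': [499.6, -351.9, 20.0], 'p': 0.62}] stay [{'position': [640.9, -2.5, 285.3], 'p': 0.75}]
pts 1146 1394 face phi 1.3868472845953415 offset c 25.342903555291027 rms 1.4589282516669886
0.0012575347198574823
```

View pics/t7.png

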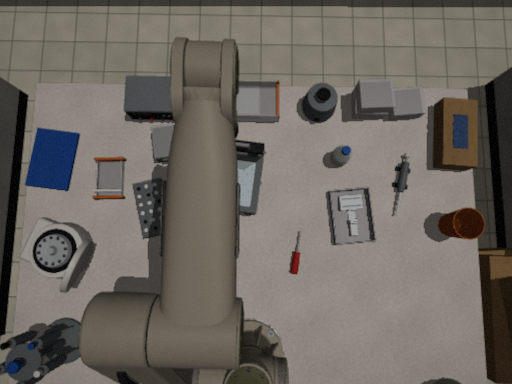

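Run:
```python
from ang import *
p=manip.get_ee_pos()
manip.line_to(p+[0,0,-0.7],v=10); manip.hold(.5)
print(manip.get_contact_force(),manip.get_gripper_width()); angle("s9"); print(manip.get_clock(),abs(manip.get_joint_vel()).max())
manip.close_job()
```

```text
[  1.63612237  -1.9731432  -12.92727045] 10.346163727977057
pts 1143 1404 face phi 1.3868617862240114 offset c 25.40491110892778 rms 1.4672570526046802
40.1583 0.002017141225977459
the job is handed in; nothing more can be done
```

The cover is at its balance point with the handle still gripped, and the tag lies flat in the tray. However, I dropped the tag once on the way, and that may have failed the run.

**What I did**
1. I lifted the tag 18 mm and drew it 75 mm to the front, off the handle. The cover stayed shut in the pictures.
2. On the way to the tray I turned the tool too early, and the tag was lost from the fingers, most likely by striking the unit. It ended up flat on the bench at the unit's front right corner.
3. I picked the tag up again by its tab, carried it low and flat, and laid it in the tray.
4. I gripped the handle and swung the cover up slowly, averaging about 0.2 rad/s.

**Last checks before handing in, at 40.2 s of 61 s**
- **Cover:** the angle from depth was 1.387 rad in repeated readings, with the arm still. The target is 1.38 ± 0.08. The bar's position also gave about 1.39.
- **Grip:** the finger opening read 10.3 mm on the 12 mm bar. The bar sits about 14 mm from the fingertips, near the grasp point at 19 mm.
- **Tag:** it is flat and centred in the tray, with its upper surface at about 20 mm.

**What failed or disagreed**
- **The drop:** the tag's lower edge was about 100 mm up when it was lost. The limit is 80 mm at more than 0.6 m/s, and I have no measurement of how fast it fell.
- **Remaining force:** about 13 N still pulls straight along the cover towards the hinge. It should not turn the cover.
- **Bystanders:** the last top picture shows the screwdriver, bottle and pipette in place. The arm hid the stay and part of the tube rack there; both looked undisturbed in earlier pictures. The network's final hit for the stay, at z = 285 mm on the raised cover, was a false detection.

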